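# Re-rack the pill jars in reverse order

### The job

Move the four pill jars from the coloured coasters on the old wooden strip into the new white rack, in reverse order as seen from the robot: the jar that stands leftmost now goes into the rightmost compartment, the second from the left into the second from the right, and so on. Set each jar down upright on the floor of its own compartment without dropping it or tipping it over, and let go of it. Leave the first-aid box, the thermometer case and the tweezers where they lie.

Things in the scene. Friction and masses are not known exactly. Their poses are not given: they have to be found in the camera images.
- jar_red: Loose upright amber pill jar with a red screw cap and a paper band: a plain cylinder 34 mm in diameter from foot to top, 62 mm high (cap = top 16 mm), 40 to 85 g. Origin at the centre of its underside, z up; any yaw. At the start it stands on the red coaster, centred within 5 mm. All four jars are alike but for cap colour.
- jar_blue: Loose upright amber pill jar with a blue screw cap and a paper band: a plain cylinder 34 mm in diameter from foot to top, 62 mm high (cap = top 16 mm), 40 to 85 g. Origin at the centre of its underside, z up; any yaw. At the start it stands on the blue coaster, centred within 5 mm. All four jars are alike but for cap colour.
- jar_green: Loose upright amber pill jar with a green screw cap and a paper band: a plain cylinder 34 mm in diameter from foot to top, 62 mm high (cap = top 16 mm), 40 to 85 g. Origin at the centre of its underside, z up; any yaw. At the start it stands on the green coaster, centred within 5 mm. All four jars are alike but for cap colour.
- jar_black: Loose upright amber pill jar with a black screw cap and a paper band: a plain cylinder 34 mm in diameter from foot to top, 62 mm high (cap = top 16 mm), 40 to 85 g. Origin at the centre of its underside, z up; any yaw. At the start it stands on the black coaster, centred within 5 mm. All four jars are alike but for cap colour.
- coaster_red: Fixed red disc, 50 mm in diameter, 4 mm thick, origin at the centre of its underside. The four coasters lie in a straight row, 58 mm apart, in any colour order, on a fixed wooden strip (62 x 240 mm, top 17 mm above the work surface). They stay, so they keep showing the jars' first order. x points away from the robot, y leftward along the row (turned at most 0.3 rad).
- coaster_blue: Fixed blue disc, 50 mm in diameter, 4 mm thick, origin at the centre of its underside. The four coasters lie in a straight row, 58 mm apart, in any colour order, on a fixed wooden strip (62 x 240 mm, top 17 mm above the work surface). They stay, so they keep showing the jars' first order. x points away from the robot, y leftward along the row (turned at most 0.3 rad).
- coaster_green: Fixed green disc, 50 mm in diameter, 4 mm thick, origin at the centre of its underside. The four coasters lie in a straight row, 58 mm apart, in any colour order, on a fixed wooden strip (62 x 240 mm, top 17 mm above the work surface). They stay, so they keep showing the jars' first order. x points away from the robot, y leftward along the row (turned at most 0.3 rad).
- coaster_black: Fixed black disc, 50 mm in diameter, 4 mm thick, origin at the centre of its underside. The four coasters lie in a straight row, 58 mm apart, in any colour order, on a fixed wooden strip (62 x 240 mm, top 17 mm above the work surface). They stay, so they keep showing the jars' first order. x points away from the robot, y leftward along the row (turned at most 0.3 rad).
- rack: Fixed white rack, 62 (x) x 236 (y) x 18 mm, empty, 13 to 20 cm nearer or farther than the strip. Four 54 x 54 mm compartments centred at x = 0, y = -87, -29, 29, 87 mm; 4 mm walls rise 13 mm above the 5 mm floor. Origin: centre of underside; x away from the robot, y leftward, turned at most 0.3 rad. Rack and strip lie in a grey tray, floor 5 mm, rim 30 mm high.
- first_aid_box: Bystander: loose yellow plastic first-aid box with a white latch and a white cross on a green square on its lid, 180 (x) x 120 (y) x 75 mm, 0.6 kg, at the tray's left end. Origin at the centre of the underside.
- thermometer_case: Bystander: loose clear glass thermometer case with a blue end, 135 (x) x 22 x 14 mm, 35 g, lying towards the tray's right end. Origin at the centre of the underside.
- tweezers: Bystander: loose steel tweezers, 115 (x) x 18 x 8 mm, 25 g, lying at the tray's right end. Origin at the centre of the underside.
Not all that is in view belongs to the job. Leave any purple look-alike of the jar_black alone.

How it is judged:
By the outcome, as a careful person would: the job done as asked, in the order asked, and still so for the second after the job is handed in, with the robot touching nothing.
It also fails if it takes over 99 s, if anything falls off the work surface, if the arm or the gripper's body presses on something with over 40 N, if the wrist force passes 120 N, or if a joint passes its speed limit or range.

### The arm

A 6-joint arm with a two-finger parallel gripper is mounted at the origin on the work surface. World frame = base frame: x ahead of the robot, y to its left, z up, the work surface at z = 0. Lengths are in m, angles in rad, forces in N, time in s.
With the tool pointing down it reaches from about 0.25 to 0.725 m from the base axis. Payload 4 kg.
Tool frame: the origin (TCP) lies midway between the tips of the shut fingers; the grasp point (between the pads) lies 19 mm behind it (r.grasp_offset is the distance from the TCP to the grasp point, in m); z points along the fingers, y is the line along which they close (so a half turn about z gives the same grasp; the last joint's range is limited). The gripper opens to 85 mm and grips with 20 to 120 N. Pads are 22 mm wide; open, the fingers measure 114 mm over their backs; the gripper's body (76 mm by 85 mm) begins 54 mm behind the grasp point. The pads swing forward as they close: fully open they stand 13 mm farther back than shut.
Start: joints at [1.26, 0.241, 0.005, 1.335, 0, 1.571], TCP at [0.153, 0.476, 0.204] pointing down, gripper open.
Joint ranges: [-2.72, 2.72], [-1.05, 1.87], [-1.09, 1.28], [-1.99, 2.15], [-1.42, 1.44], [-3.14, 3.14]. Speed limits (rad/s): [2.79, 2.79, 3.14, 3.14, 3.14, 3.14].

### API

Orientations are given as a 3x3 rotation matrix whose columns are the frame's x, y, z axes.
In Python, from cell import r gives the robot as it stands. The module is installed in compiled form; this text tells all that it offers.
- The arm moves only by the tool play_rows, never from a script. Its argument "commands" is one flat list of numbers, 6 for each row, row after row: the shift along the tool's x, y, z in cm, then the turn, a rotation vector about the tool's x, y, z in degrees. In form: [x, y, z, ax, ay, az, x, y, z, ax, ay, az, ...]. A call has 1 to 20 rows; each row shifts and turns the commanded pose from where the row before left it, along the tool's axes as they then stand; what a row does not reach is not made up. A row lasts 1/8 s, in which the tool goes at most 62.5 mm and 10.7 degrees, less where a joint would pass 70% of its speed; a pose out of reach is approached as far as the arm can. A call is refused whole if a number of a shift passes 6.25 or a number of a turn 10.7, either way. A call with a gripper value outside its range is refused whole. "fingers" is the finger opening in cm, from 0 to 8.54, set as the call begins (left out, the last holds). The fingers move at their own pace and stop on an object; the grip force is fixed at half the most. Time passes only in rows, so rows that do not move let the fingers close. It gives the time, the measured TCP pose, the force, the opening and the grip force at its end, in the units of the state.
- r.state(): the state, without advancing time (a new reading comes with each control period).
- r.snapshot(name): name is "side" or "top"; returns a dict with "frame" (384x512x3 uint8, red, green, blue), "depth" (384x512 float32, m along the optical axis (not along the pixel's ray), 0 where there is no reading), "vertical_fov" (degrees; the focal length in pixels is half the picture's height over the tangent of half this angle, whatever the lens; pixels are square), "cx", "cy" (the principal point, pixels), "position" and "rotation" of the camera in the world. Camera axes: x right, y up, looking along -z (the intrinsics and any distortion apply to the point x, -y, -z); pixel columns grow to the right and rows downward; lengths in m; the calibration is good to about 2 mm. A picture is of the moment at which its call begins.
- r.hand_in(): hands the job in; it is judged then, once.
The state is a dict: "time_s": time; "qpos": joint angles; "qd": joint speeds; "tau": joint torques, N m; "eef_pos": TCP position; "ee_rot": TCP orientation; "force": force on the tool from outside, world axes, zero at the start; "moment": the same for the moment, N m; "opening": finger opening in m; "finger_force": force on a finger pad.
Only numpy, scipy, OpenCV 4.12 (cv2) and the standard library are available. Lean on these libraries where they do the work, as an engineer would, in place of code of your own. Each camera call takes 0.05 s, during which the arm holds its last target. There are 200 camera calls.

## Working session

There is one attempt and no reset: what is moved stays moved. The work goes in short steps, Python scripts to look and compute and a tool call to move; the robot and the scene stay as the last step left them, time stands still between calls to the robot, and variables do not carry over. Pictures are saved under pics/ and viewed, at most 14 in all, crops included, and the job is handed in when it is done.

Besides the shell and the picture viewer there is one more tool, called after ">>>" as name(argument=value, ...), one argument or row to a line, values as JSON. play_rows: Moves the arm, as the interface text tells. Its arguments: {"type":"object","properties":{"commands":{"type":"array"},"fingers":{"type":"number"}},"required":["commands"]}

```bash
mkdir -p pics; cat > h.py <<'E'
import numpy as np, cv2
from cell import r
def snap(n):
    s=r.snapshot(n); s['f']=s['frame'].shape[0]/2/np.tan(np.radians(s['vertical_fov'])/2); return s
def save(s,n): cv2.imwrite('pics/'+n,s['frame'][:,:,::-1])
def ray(s,u,v,z):
    d=np.asarray(s['rotation'])@np.array([(u-s['cx'])/s['f'],-(v-s['cy'])/s['f'],-1.])
    p=np.asarray(s['position']); return p+d*(z-p[2])/d[2]
E
python3 - <<'E'
from h import *
for n in('top','side'):
    s=snap(n); save(s,n+'0.png'); print(n,{k:v for k,v in s.items() if k not in('frame','depth')})
st=r.state(); print(st['eef_pos'],st['ee_rot'],r.grasp_offset,st['opening'])
E
```

```text
top {'vertical_fov': 45.195585766494, 'cx': 258.81488770057337, 'cy': 192.8639585921855, 'position': array([0.54052466, 0.00489496, 1.07990933]), 'rotation': array([[ 0.01451417,  0.99366133, -0.11147423],
       [-0.99959626,  0.01714287,  0.02265902],
       [ 0.02442638,  0.11110035,  0.99350897]]), 'f': np.float64(461.3004607124969)}
side {'vertical_fov': 48.10499420956577, 'cx': 253.80606036352418, 'cy': 192.4781464511087, 'position': array([0.19213773, 0.6713277 , 0.63018247]), 'rotation': array([[-0.83967151,  0.31664797, -0.44123216],
       [-0.54288898, -0.46702492,  0.69796797],
       [ 0.01494372,  0.8256039 ,  0.56405221]]), 'f': np.float64(430.1778669380229)}
[0.15273594 0.47545829 0.20350757] [[-9.52090040e-01  3.05817330e-01 -5.62319411e-04]
 [ 3.05817846e-01  9.52088358e-01 -1.78975602e-03]
 [-1.19606412e-05 -1.87597619e-03 -9.99998240e-01]] 0.0187 0.08578283635120873
```

View pics/top0.png

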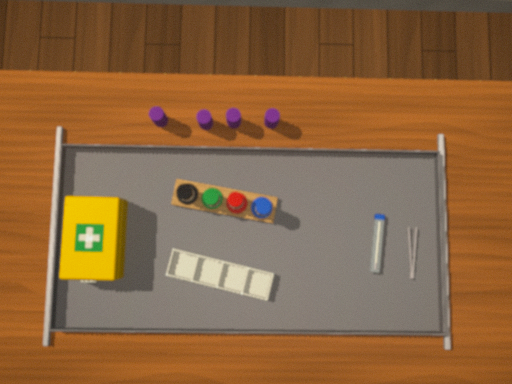

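View pics/side0.png

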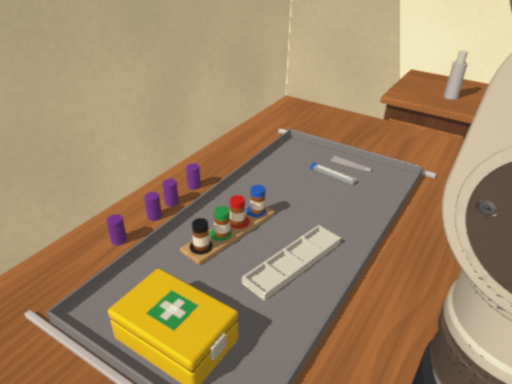

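Top view: the jar caps from the left are black (187,194), green (212,198), red (236,202) and blue (262,208). The rack is at about (220,275). The purple look-alikes at (158,116), (205,119), (234,118) and (272,118) are to be left alone. The side view shows the same order.

```bash
cat > m.py <<'E'
from h import *
def white(hsv): return cv2.inRange(hsv,(15,0,120),(45,70,255))
def caps(s,zt=.083):
    hsv=cv2.cvtColor(s['frame'],cv2.COLOR_RGB2HSV); out={}
    R=dict(red=((0,150,90),(6,255,255)),green=((50,120,50),(80,255,255)),blue=((100,150,70),(118,255,255)),black=((0,0,0),(180,255,45)))
    for c,(a,b) in R.items():
        m=cv2.inRange(hsv,a,b); m[:165]=0; m[245:]=0; m[:,:160]=0; m[:,300:]=0
        n,l,st,ce=cv2.connectedComponentsWithStats(m); i=1+np.argmax(st[1:,4])
        (u,v),rad=cv2.minEnclosingCircle(np.argwhere(l==i)[:,::-1].astype(np.float32))
        out[c]=(ce[i],st[i,4],rad,(u,v))
    return out
E
python3 - <<'E'
from m import *
s=snap('top'); np.set_printoptions(precision=4,suppress=True)
D=s['depth']
def h(u,v):
    d=D[v-1:v+2,u-1:u+2]; d=np.median(d); p=s['position']+d*(s['rotation']@np.array([(u-s['cx'])/s['f'],-(v-s['cy'])/s['f'],-1.])); return p
for n,u,v in (('tray',320,250),('tray',140,200),('strip',190,208),('wall',198,268),('floor',211,271),('box',70,230)): print(n,h(u,v))
for c,(ce,a,rad,mc) in caps(s).items(): print(c,ce,a,rad,mc,ray(s,*ce,.083),h(*np.int32(ce)))
# rack
hsv=cv2.cvtColor(s['frame'],cv2.COLOR_RGB2HSV); print(hsv[271,211],hsv[268,198],hsv[250,320])
m=white(hsv); m[:240]=0;m[310:]=0;m[:,:155]=0;m[:,290:]=0
m=cv2.morphologyEx(m,cv2.MORPH_CLOSE,np.ones((7,7)))
rc=cv2.minAreaRect(np.argwhere(m)[:,::-1].astype(np.float32)); b=cv2.boxPoints(rc)
P=np.array([ray(s,*q,.023)[:2] for q in b]); print(rc,P,P.mean(0),np.linalg.norm(P-np.roll(P,1,0),axis=1))
im=cv2.resize(s['frame'][165:320,150:300],None,fx=4,fy=4,interpolation=cv2.INTER_CUBIC)
cv2.polylines(im,[np.int32((b-[150,165])*4)],True,(255,0,255),1)
for c,x in caps(s).items(): cv2.circle(im,tuple(np.int32((x[0]-[150,165])*4)),3,(255,255,0),-1)
cv2.imwrite('pics/c1.png',im[:600,:,::-1])
E
```

```text
tray [ 0.5302 -0.1634  0.0063]
tray [0.6396 0.2564 0.0058]
strip [0.6229 0.1401 0.0054]
wall [0.4855 0.1168 0.0116]
floor [0.479  0.0872 0.0101]
box [0.5657 0.3848 0.0811]
red [236.2724 202.1603] 312 10.41993236541748 (236.38136291503906, 202.14407348632812) [0.6313 0.0307 0.083 ] [0.6317 0.0314 0.0821]
green [210.523  196.5481] 239 9.896470069885254 (211.5, 197.77272033691406) [0.6425 0.0867 0.083 ] [0.6437 0.0879 0.0835]
blue [262.2244 205.4878] 205 9.276373863220215 (261.22222900390625, 207.0) [ 0.625  -0.0256  0.083 ] [ 0.6259 -0.0251  0.0838]
black [184.2 187.6] 5 1.581238865852356 (184.5, 187.5) [0.6611 0.1442 0.083 ] [0.6622 0.1445 0.0845]
[ 24  43 225] [ 26  44 146] [ 13  27 134]
((222.0, 274.5), (69.0, 134.0), 90.0) [[ 0.5475  0.2147]
 [ 0.552  -0.0897]
 [ 0.3978 -0.0908]
 [ 0.3944  0.2086]] [0.4729 0.0607] [0.1532 0.3044 0.1542 0.2995]
```

View pics/c1.png

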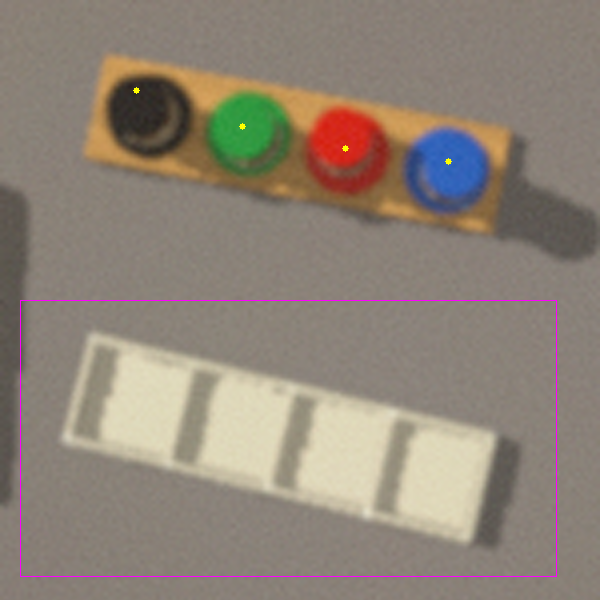

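Crop: four caps on the strip in the order black, green, red, blue, and an empty rack. My rack mask leaked, so I'll fix it and take the caps from height.

```bash
cat >> m.py <<'E'
def height(s):
    v,u=np.mgrid[0:384,0:512]; d=s['depth']
    c=np.stack([(u-s['cx'])/s['f']*d,-(v-s['cy'])/s['f']*d,-d],-1)
    return c@np.asarray(s['rotation']).T+s['position']
def tops(s,lo,hi,box):
    P=height(s); m=((P[...,2]>lo)&(P[...,2]<hi)&(P[...,0]>box[0])&(P[...,0]<box[1])&(P[...,1]>box[2])&(P[...,1]<box[3])).astype(np.uint8)
    n,l,st,ce=cv2.connectedComponentsWithStats(m,connectivity=4)
    return [(st[i,4],ce[i],P[l==i].mean(0),cv2.minEnclosingCircle(P[l==i][:,:2].astype(np.float32)),s['frame'][l==i].mean(0).astype(int)) for i in range(1,n) if st[i,4]>40]
E
python3 - <<'E'
from m import *
np.set_printoptions(precision=4,suppress=True)
s=snap('top')
for t in tops(s,.078,.09,(.55,.72,-.08,.2)): print(t, ray(s,*t[1],.083))
hsv=cv2.cvtColor(s['frame'],cv2.COLOR_RGB2HSV)
m=cv2.inRange(hsv,(0,0,165),(180,80,255)); m[:240]=0;m[310:]=0;m[:,:155]=0;m[:,290:]=0
m=cv2.morphologyEx(m,cv2.MORPH_CLOSE,np.ones((7,7)))
c=max(cv2.findContours(m,0,2)[0],key=cv2.contourArea)
rc=cv2.minAreaRect(c); b=cv2.boxPoints(rc)
P=np.array([ray(s,*q,.022)[:2] for q in b]); print(rc,b,P,P.mean(0),np.linalg.norm(P-np.roll(P,1,0),axis=1))
# hand corners from crop
b=np.array([(90,333),(66,441),(472,542),(496,434)])/4+[150,165]-.4
P=np.array([ray(s,*q,.023)[:2] for q in b]); print(P,P.mean(0),np.linalg.norm(P-np.roll(P,1,0),axis=1))
l=P[[0,1]].mean(0)-P[[2,3]].mean(0); yaw=np.arctan2(-l[0],l[1]); print('yaw',yaw)
for y in(-.087,-.029,.029,.087): print(y,P.mean(0)+y*np.array([-np.sin(yaw),np.cos(yaw)]))
E
```

```text
(np.int32(192), array([183.2396, 190.6302]), array([0.6544, 0.146 , 0.0833]), ((0.6549014449119568, 0.1461891084909439), 0.016939964145421982), array([63, 54, 43])) [0.6544 0.1461 0.083 ]
(np.int32(189), array([210.1376, 196.3175]), array([0.643 , 0.0876, 0.0834]), ((0.6429885029792786, 0.08752326667308807), 0.016788793727755547), array([ 51, 150,  64])) [0.643  0.0876 0.083 ]
(np.int32(186), array([234.6667, 198.4892]), array([0.6391, 0.0344, 0.0838]), ((0.6393593549728394, 0.034275032579898834), 0.01683531515300274), array([207,  48,  31])) [0.6392 0.0344 0.083 ]
(np.int32(188), array([262.6543, 205.9734]), array([ 0.6239, -0.0266,  0.0836]), ((0.6241227388381958, -0.02665100060403347), 0.016805332154035568), array([ 52,  97, 180])) [ 0.6239 -0.0266  0.083 ]
((219.14706420898438, 273.91180419921875), (105.50299072265625, 28.861738204956055), 14.03624439239502) [[164.4706 275.1177]
 [171.4706 247.1177]
 [273.8235 272.7059]
 [266.8235 300.7059]] [[ 0.4692  0.1906]
 [ 0.532   0.1771]
 [ 0.4778 -0.0559]
 [ 0.4154 -0.0408]] [0.4736 0.0677] [0.2375 0.0643 0.2392 0.0642]
[[ 0.5304  0.1754]
 [ 0.4699  0.1868]
 [ 0.4168 -0.0425]
 [ 0.4769 -0.0553]] [0.4735 0.0661] [0.2369 0.0615 0.2353 0.0615]
yaw -0.22752778882147515
-0.087 [ 0.4539 -0.0187]
-0.029 [0.467  0.0378]
0.029 [0.4801 0.0943]
0.087 [0.4931 0.1509]
```

>>> play_rows(
  commands=[-2.4,-0.7,0,0,0,0,-4.8,-1.3,0,0,0,0,-5,-1.4,0,0,0,0,-5,-1.4,0,0,0,0,-5,-1.4,0,0,0,0,-5,-1.4,0,0,0,0,-5,-1.4,0,0,0,0,-5,-1.4,0,0,0,0,-5,-1.4,0,0,0,0,-5,-1.4,0,0,0,0,-5,-1.4,0,0,0,0,-4.6,-1.2,0,0,0,0,0,0,0,0,0,10.5,0,0,0,0,0,10.5,0,0,0,0,0,10.5,0,0,0,0,0,10.5,0,0,0,0,0,10.5,0,0,0,0,0,10.5,0,0,0,0,0,10.5,0,0,0,0,0,10],
  fingers=8.5,
)

```text
time_s: 2.7
eef_pos: [0.6452, 0.1519, 0.2038]
ee_rot: [[0.202, 0.979, -0.001], [0.979, -0.202, -0.0], [-0.0, -0.001, -1.0]]
force: [-1.2, -0.2, -0.0]
opening: 0.0853
finger_force: 0.0
```

```bash
cat > go.py <<'E'
import sys; from h import *
from scipy.spatial.transform import Rotation as Ro
np.set_printoptions(precision=2,suppress=True)
st=r.state(); R=np.array(st['ee_rot']); p=np.array(st['eef_pos'])
a=-.2; T=np.array([[-np.sin(a),np.cos(a),0],[np.cos(a),np.sin(a),0],[0,0,-1]]).T
print('t',st['time_s'],'p',p*100,'q',np.array(st['qpos']),'open',st['opening']*100,'F',np.array(st['force']),st['finger_force'])
if len(sys.argv)>3:
    t=np.array([float(x) for x in sys.argv[1:4]]); print('shift cm',R.T@(t-p)*100,'turn',np.degrees(Ro.from_matrix(R.T@T).as_rotvec()))
E
python3 go.py .6545 .1462 .040
```

```text
t 2.7 p [64.52 15.19 20.38] q [ 0.23  0.58  0.52  1.51 -0.    2.01] open 8.529271799120515 F [-1.23 -0.18 -0.05] 0.0
shift cm [-0.36  1.04 16.37] turn [-0.05  0.02 -0.18]
```

>>> play_rows(
  commands=[-0.4,1.0,2,0,0,0,0,0,4,0,0,0,0,0,3,0,0,0,0,0,2,0,0,0,0,0,2,0,0,0,0,0,1.5,0,0,0,0,0,1.2,0,0,0,0,0,0.6,0,0,0,0,0,0,0,0,0,0,0,0,0,0,0],
)

```text
time_s: 3.95
eef_pos: [0.655, 0.1462, 0.0422]
ee_rot: [[0.196, 0.981, 0.002], [0.981, -0.196, 0.0], [0.001, 0.001, -1.0]]
force: [-0.1, 0.1, 0.9]
opening: 0.0851
finger_force: 0.0
```

```bash
python3 go.py .6545 .1462 .040; python3 -c "
from h import *
s=snap('side');cv2.imwrite('pics/s1.png',cv2.resize(s['frame'][150:300,130:330],None,fx=3,fy=3)[:,:,::-1])"
```

```text
t 3.95 p [65.5  14.62  4.22] q [ 0.22  0.68  0.26  1.15 -0.    1.99] open 8.507419424487786 F [-0.06  0.08  0.91] 0.0
shift cm [-0.01 -0.05  0.22] turn [ 0.08 -0.04  0.17]
```

View pics/s1.png

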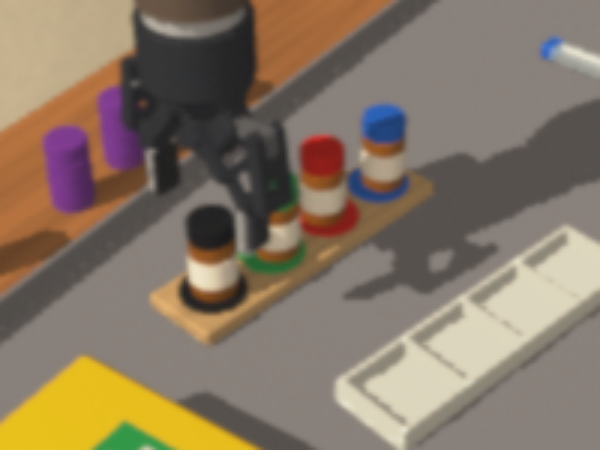

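```bash
cat >> h.py <<'E'
def proj(s,p):
    c=np.asarray(s['rotation']).T@(np.asarray(p)-s['position']); return np.array([s['cx']+s['f']*c[0]/-c[2],s['cy']-s['f']*c[1]/-c[2]])
E
python3 - <<'E'
from m import *
np.set_printoptions(precision=3,suppress=True)
s=snap('side'); st=r.state();p=np.array(st['eef_pos']);R=np.array(st['ee_rot'])
for n,q in (('tcp',p),('f',p-R[:,1]*.045-[0,0,-.013]),('b',p+R[:,1]*.045+[0,0,.013]),('jar top',[.6545,.146,.083]),('foot',[.6545,.146,.021]),('green top',[.643,.0876,.083]),('blue',[.624,-.0266,.083]),('rackL',[.53,.1754,.023])): 
    u=proj(s,q); print(n,u,(u-[130,150])*3)
print(s['position'],s['rotation'])
P=height(s)
for u,v in ((200,224),(222,212),(237,200),(258,190),(213,229),(183,210)): print(u,v,P[v,u],s['frame'][v,u])
E
```

```text
tcp [200.237 237.085] [210.712 261.254]
f [214.269 242.442] [252.807 277.325]
b [186.313 222.705] [168.94  218.116]
jar top [199.397 221.836] [208.192 215.507]
foot [201.043 244.797] [213.128 284.391]
green top [220.965 209.58 ] [272.895 178.74 ]
blue [257.338 187.706] [382.014 113.118]
rackL [241.721 276.027] [335.164 378.082]
[0.192 0.671 0.63 ] [[-0.84   0.317 -0.441]
 [-0.543 -0.467  0.698]
 [ 0.015  0.826  0.564]]
200 224 [0.65  0.15  0.082] [36 35 35]
222 212 [0.591 0.152 0.138] [41 47 42]
237 200 [0.635 0.04  0.083] [129  30  25]
258 190 [ 0.617 -0.018  0.084] [ 33  67 122]
213 229 [0.606 0.162 0.097] [62 61 60]
183 210 [0.697 0.146 0.096] [36 35 34]
```

```bash
python3 - <<'E'
from m import *
np.set_printoptions(precision=3,suppress=True)
s=snap('side'); P=height(s)
for n,u in(('front',213),('front',214),('back',183),('back',184)):
    print(n,u)
    for v in range(206 if n=='back' else 224, 224 if n=='back' else 244,2): print(v,P[v,u],s['frame'][v,u])
E
```

```text
front 213
224 [0.603 0.166 0.113] [60 59 59]
226 [0.605 0.164 0.106] [59 58 58]
228 [0.605 0.165 0.102] [63 61 62]
230 [0.607 0.162 0.095] [62 61 60]
232 [0.607 0.163 0.09 ] [71 70 68]
234 [0.608 0.161 0.083] [ 92 108  87]
236 [0.652 0.108 0.02 ] [ 43 100  53]
238 [0.646 0.115 0.022] [48 98 51]
240 [0.192 0.671 0.63 ] [97 93 58]
242 [0.643 0.12  0.016] [113  89  60]
front 214
224 [0.603 0.163 0.112] [48 47 48]
226 [0.602 0.165 0.108] [48 47 48]
228 [0.601 0.165 0.104] [50 50 51]
230 [0.602 0.165 0.099] [51 50 52]
232 [0.602 0.165 0.094] [60 58 56]
234 [0.654 0.101 0.02 ] [ 85 101  74]
236 [0.65  0.107 0.02 ] [38 96 49]
238 [0.645 0.114 0.022] [38 97 49]
240 [0.644 0.115 0.017] [82 94 55]
242 [0.641 0.119 0.016] [117  93  63]
back 183
206 [0.699 0.143 0.103] [35 34 33]
208 [0.698 0.144 0.099] [36 35 34]
210 [0.698 0.145 0.095] [35 35 34]
212 [0.7   0.144 0.088] [40 39 37]
214 [0.699 0.145 0.084] [51 49 47]
216 [0.76  0.083 0.013] [81 76 73]
218 [0.762 0.081 0.005] [84 79 75]
220 [0.756 0.088 0.006] [87 81 78]
222 [0.752 0.093 0.005] [101  95  90]
back 184
206 [0.698 0.141 0.102] [34 33 33]
208 [0.697 0.142 0.098] [35 34 34]
210 [0.698 0.142 0.093] [35 34 33]
212 [0.698 0.143 0.088] [36 35 33]
214 [0.697 0.144 0.084] [55 53 51]
216 [0.761 0.078 0.009] [82 78 74]
218 [0.759 0.08  0.005] [85 80 77]
220 [0.756 0.084 0.003] [89 84 80]
222 [0.751 0.091 0.004] [119 112 108]
```

Depth puts the open finger tips at z≈0.082, about 27 mm above what the TCP reading implies. I'll go down a little and measure again.

>>> play_rows(
  commands=[0,0,0.6,0,0,0,0,0,0.6,0,0,0,0,0,0,0,0,0,0,0,0,0,0,0],
)

```text
time_s: 4.6
eef_pos: [0.6543, 0.146, 0.0291]
ee_rot: [[0.196, 0.981, -0.0], [0.981, -0.196, -0.0], [-0.0, -0.0, -1.0]]
force: [-0.4, -0.0, 0.6]
opening: 0.0846
finger_force: 0.0
```

```bash
python3 - <<'E'
from m import *
np.set_printoptions(precision=3,suppress=True)
s=snap('side'); P=height(s); print(r.state()['eef_pos'])
for u in (212,213,183,184):
    c=P[200:250,u]; k=(c[:,2]>.05)&(np.abs(c[:,0]-(.605 if u>200 else .7))<.012); print(u,c[k][-3:])
s=snap('top'); P=height(s); k=(P[...,2]>.09)&(P[...,2]<.3)&(P[...,0]>.5)
q=P[k]; print(np.histogram(q[:,2],20))
cv2.imwrite('pics/t2.png',cv2.resize(s['frame'][120:320,120:320],None,fx=3,fy=3)[:,:,::-1])
E
```

```text
[0.654 0.146 0.029]
212 [[0.608 0.165 0.075]
 [0.608 0.165 0.073]
 [0.609 0.165 0.07 ]]
213 [[0.606 0.165 0.079]
 [0.609 0.16  0.071]
 [0.608 0.162 0.071]]
183 [[0.697 0.148 0.078]
 [0.698 0.147 0.075]
 [0.698 0.147 0.072]]
184 [[0.698 0.144 0.075]
 [0.698 0.145 0.073]
 [0.7   0.142 0.068]]
(array([ 1, 12, 36, 14,  5, 11, 21, 58,  1, 15, 21, 17, 33, 20, 10,  0,  5,
        5, 18,  3]), array([0.1 , 0.11, 0.12, 0.13, 0.14, 0.15, 0.16, 0.17, 0.18, 0.19, 0.2 ,
       0.21, 0.22, 0.23, 0.24, 0.25, 0.26, 0.27, 0.28, 0.29, 0.3 ]))
```

View pics/t2.png

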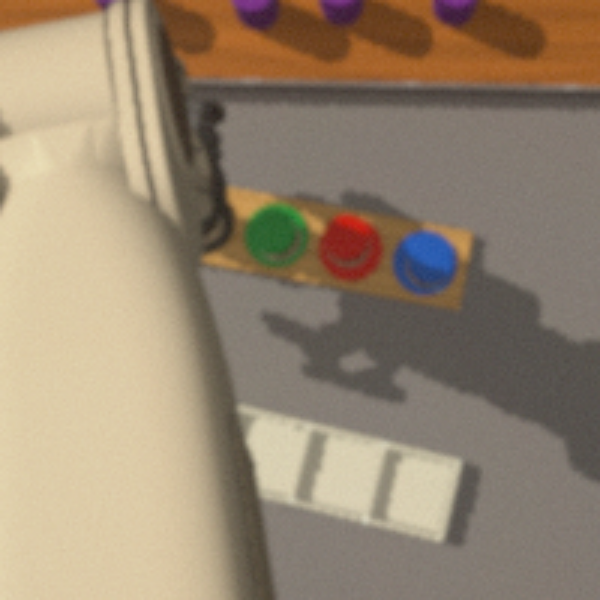

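The tips moved with the arm and the offset held, at about +28 mm versus the expected TCP. The top view shows black partly hidden under the arm, with green, red and blue undisturbed. I'll go down 12 mm and grip.

>>> play_rows(
  commands=[0,0,0.6,0,0,0,0,0,0.6,0,0,0,0,0,0,0,0,0],
)

```text
time_s: 5.08
eef_pos: [0.6536, 0.1458, 0.0162]
ee_rot: [[0.196, 0.981, -0.002], [0.981, -0.196, -0.0], [-0.001, -0.002, -1.0]]
force: [0.8, -0.0, 0.6]
opening: 0.0851
finger_force: 0.0
```

>>> play_rows(
  commands=[0,0,0,0,0,0,0,0,0,0,0,0,0,0,0,0,0,0,0,0,0,0,0,0,0,0,0,0,0,0,0,0,0,0,0,0,0,0,0,0,0,0,0,0,0,0,0,0],
  fingers=2.5,
)

```text
time_s: 6.08
eef_pos: [0.6547, 0.1461, 0.0177]
ee_rot: [[0.196, 0.981, 0.001], [0.981, -0.196, 0.0], [0.0, 0.001, -1.0]]
force: [0.6, -0.3, 3.9]
opening: 0.0326
finger_force: 59.5
```

```bash
python3 go.py; python3 -c "
from h import *
s=snap('side');cv2.imwrite('pics/s2.png',cv2.resize(s['frame'][150:300,130:330],None,fx=3,fy=3)[:,:,::-1])"
```

```text
t 6.075 p [65.47 14.61  1.77] q [0.22 0.7  0.23 1.1  0.   1.99] open 3.2591197804522096 F [ 0.59 -0.28  3.93] 59.49363827705383
```

View pics/s2.png

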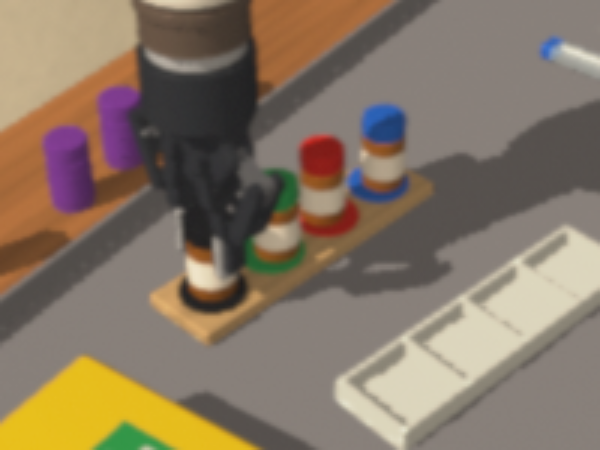

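Gripped: opening 33 mm, 59 N, and the view shows the fingers on the black-capped jar. Lift it and carry it to the rightmost compartment.

>>> play_rows(
  commands=[0,0,-1,0,0,0,0,0,-2,0,0,0,0,0,-2.5,0,0,0,0,0,-2.5,0,0,0,-1.2,-1,0,0,0,0,-2.6,-2.1,0,0,0,0,-3,-2.5,0,0,0,0,-3,-2.5,0,0,0,0,-3,-2.5,0,0,0,0,-3,-2.5,0,0,0,0,-2.6,-2,0,0,0,0,-1.6,-1.4,0,0,0,0,0,0,2,0,0,0,0,0,2,0,0,0,0,0,1.5,0,0,0,0,0,0,0,0,0,0,0,0,0,0,0],
)

```text
time_s: 8.25
eef_pos: [0.4536, -0.0177, 0.0428]
ee_rot: [[0.196, 0.981, 0.0], [0.981, -0.196, -0.0], [0.0, 0.0, -1.0]]
force: [0.7, 0.7, -1.2]
opening: 0.0328
finger_force: 59.6
```

```bash
python3 go.py .4539 -.018 .008; python3 -c "
from h import *
s=snap('side');cv2.imwrite('pics/s3.png',cv2.resize(s['frame'][150:330,180:380],None,fx=3,fy=3)[:,:,::-1])"
```

```text
t 8.25 p [45.36 -1.77  4.28] q [-0.04  0.29 -0.38  0.9  -0.    1.73] open 3.278436246207337 F [ 0.71  0.7  -1.22] 59.59942102432251
shift cm [-0.02  0.03  3.48] turn [ 0.02 -0.    0.15]
```

View pics/s3.png

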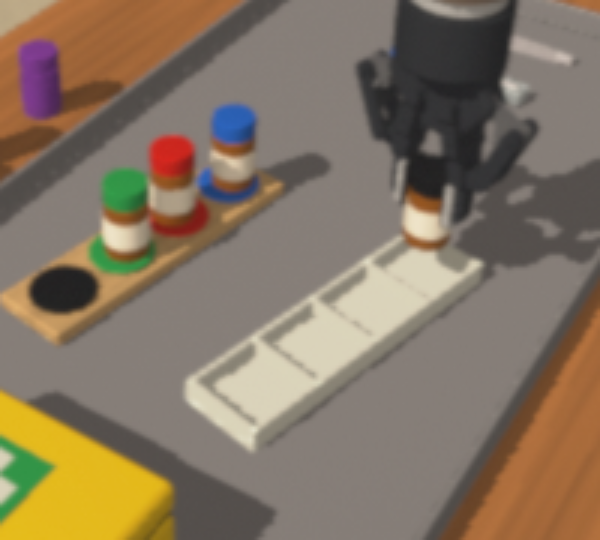

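The jar hangs upright over the rightmost compartment. Lower it.

>>> play_rows(
  commands=[0,0,1,0,0,0,0,0,1,0,0,0,0,0,0.6,0,0,0,0,0,0.4,0,0,0,0,0,0.3,0,0,0,0,0,0,0,0,0,0,0,0,0,0,0],
)

```text
time_s: 9.18
eef_pos: [0.4536, -0.0178, 0.0095]
ee_rot: [[0.196, 0.981, 0.0], [0.981, -0.196, -0.0], [0.0, 0.0, -1.0]]
force: [-0.1, 0.0, 0.1]
opening: 0.0326
finger_force: 59.6
```

```bash
python3 go.py .4539 -.018 .0067
```

```text
t 9.175 p [45.36 -1.78  0.95] q [-0.04  0.34 -0.42  0.81 -0.    1.73] open 3.2613018085041134 F [-0.11  0.01  0.09] 59.59971606731415
shift cm [-0.02  0.03  0.28] turn [ 0.03 -0.    0.15]
```

>>> play_rows(
  commands=[0,0,0.15,0,0,0,0,0,0.1,0,0,0,0,0,0,0,0,0,0,0,0,0,0,0],
)

```text
time_s: 9.68
eef_pos: [0.4534, -0.0177, 0.0068]
ee_rot: [[0.196, 0.981, 0.0], [0.981, -0.196, -0.0], [-0.0, 0.0, -1.0]]
force: [0.4, -0.3, -0.2]
opening: 0.0332
finger_force: 59.6
```

>>> play_rows(
  commands=[0,0,0.1,0,0,0,0,0,0.05,0,0,0,0,0,0,0,0,0,0,0,0,0,0,0],
)

```text
time_s: 10.18
eef_pos: [0.4535, -0.0177, 0.0066]
ee_rot: [[0.196, 0.981, 0.001], [0.981, -0.196, -0.0], [0.0, 0.001, -1.0]]
force: [-3.7, -0.4, 10.8]
opening: 0.0328
finger_force: 60.5
```

Contact at 10.8 N. Release and rise.

>>> play_rows(
  commands=[0,0,-0.05,0,0,0,0,0,0,0,0,0,0,0,0,0,0,0,0,0,0,0,0,0,0,0,0,0,0,0,0,0,-1,0,0,0,0,0,-2,0,0,0,0,0,-3,0,0,0,0,0,-3,0,0,0],
  fingers=6,
)

```text
time_s: 11.3
eef_pos: [0.4533, -0.0177, 0.0973]
ee_rot: [[0.196, 0.981, 0.0], [0.981, -0.196, -0.0], [0.0, 0.0, -1.0]]
force: [-0.1, -0.2, -0.1]
opening: 0.0599
finger_force: 0.0
```

>>> play_rows(
  commands=[1,1.2,0,0,0,0,2,2.4,0,0,0,0,2.5,3,0,0,0,0,2.5,3,0,0,0,0,2.5,3,0,0,0,0,2,2.4,0,0,0,0,1.5,1.5,0,0,0,0,0,0,0,0,0,0,0,0,0,0,0,0],
  fingers=8.5,
)

```text
time_s: 12.42
eef_pos: [0.6418, 0.0871, 0.0948]
ee_rot: [[0.196, 0.981, -0.002], [0.981, -0.196, -0.0], [-0.001, -0.002, -1.0]]
force: [-0.3, 0.6, -0.5]
opening: 0.0852
finger_force: 0.0
```

```bash
python3 go.py .643 .0876 .017; python3 -c "
from h import *
s=snap('side');cv2.imwrite('pics/s4.png',cv2.resize(s['frame'][130:310,170:370],None,fx=3,fy=3)[:,:,::-1])"
```

```text
t 12.425 p [64.18  8.71  9.48] q [ 0.13  0.6   0.26  1.23 -0.    1.9 ] open 8.522424483448354 F [-0.25  0.55 -0.54] 0.0
shift cm [0.08 0.13 7.78] turn [-0.11  0.05  0.16]
```

View pics/s4.png

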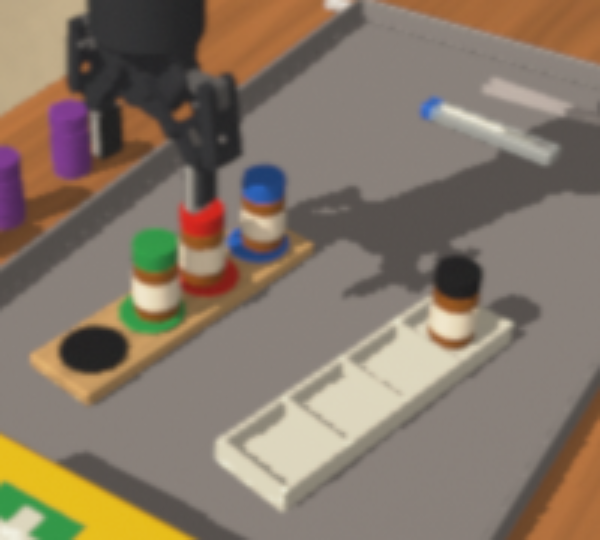

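The black jar stands upright in the rightmost compartment, and the gripper is above green. Descend and grip.

>>> play_rows(
  commands=[0.1,0.1,1.5,0,0,0,0,0,2,0,0,0,0,0,2,0,0,0,0,0,1.3,0,0,0,0,0,0.9,0,0,0,0,0,0,0,0,0,0,0,0,0,0,0],
)

```text
time_s: 13.35
eef_pos: [0.6444, 0.088, 0.0195]
ee_rot: [[0.196, 0.981, 0.001], [0.981, -0.196, 0.0], [0.0, 0.001, -1.0]]
force: [-0.0, 0.0, -0.0]
opening: 0.0853
finger_force: 0.0
```

>>> play_rows(
  commands=[0,0,0,0,0,0,0,0,0,0,0,0,0,0,0,0,0,0,0,0,0,0,0,0,0,0,0,0,0,0,0,0,0,0,0,0,0,0,0,0,0,0,0,0,0,0,0,0],
  fingers=2.5,
)

```text
time_s: 14.35
eef_pos: [0.6443, 0.088, 0.0193]
ee_rot: [[0.196, 0.981, 0.001], [0.981, -0.196, 0.0], [0.0, 0.001, -1.0]]
force: [-0.0, -0.2, 4.6]
opening: 0.033
finger_force: 59.5
```

```bash
python3 go.py .467 .0385 .0067; python3 - <<'E'
from m import *
np.set_printoptions(precision=4,suppress=True)
s=snap('top')
for t in tops(s,.066,.09,(.40,.72,-.08,.2)): print(t[0],t[2],t[4])
E
```

```text
t 14.35 p [64.43  8.8   1.93] q [0.14 0.66 0.16 1.07 0.   1.9 ] open 3.2961221907883025 F [-0.03 -0.2   4.64] 59.53617364168167
shift cm [ -8.33 -16.41   1.24] turn [ 0.06 -0.02  0.15]
194 [0.6388 0.0342 0.083 ] [139  51  39]
193 [ 0.6236 -0.0264  0.0833] [ 46  71 123]
197 [ 0.455  -0.0177  0.0722] [69 64 56]
```

>>> play_rows(
  commands=[0,0,-1,0,0,0,0,0,-2,0,0,0,0,0,-2.5,0,0,0,0,0,-2.5,0,0,0,-0.5,-1.1,0,0,0,0,-1.2,-2.3,0,0,0,0,-1.6,-3,0,0,0,0,-1.6,-3.2,0,0,0,0,-1.6,-3.2,0,0,0,0,-1.2,-2.4,0,0,0,0,-0.6,-1.2,0,0,0,0,0,0,2,0,0,0,0,0,2.5,0,0,0,0,0,2,0,0,0,0,0,1,0,0,0,0,0,0.6,0,0,0,0,0,0.3,0,0,0,0,0,0,0,0,0,0,0,0,0,0,0],
)

```text
time_s: 16.77
eef_pos: [0.4672, 0.0388, 0.0153]
ee_rot: [[0.196, 0.981, 0.001], [0.981, -0.196, 0.0], [0.0, 0.001, -1.0]]
force: [0.4, 0.2, -0.5]
opening: 0.0328
finger_force: 59.6
```

```bash
python3 go.py .467 .0385 .0083
```

```text
t 16.775 p [46.72  3.88  1.53] q [ 0.08  0.36 -0.38  0.84  0.    1.85] open 3.282646032766733 F [ 0.42  0.17 -0.54] 59.57337498664856
shift cm [-0.03 -0.02  0.7 ] turn [ 0.06 -0.02  0.15]
```

>>> play_rows(
  commands=[0,0,0.3,0,0,0,0,0,0.2,0,0,0,0,0,0.1,0,0,0,0,0,0,0,0,0,0,0,0,0,0,0],
)

```text
time_s: 17.4
eef_pos: [0.4667, 0.0387, 0.0088]
ee_rot: [[0.196, 0.981, -0.0], [0.981, -0.196, 0.0], [0.0, -0.0, -1.0]]
force: [0.1, 0.3, -1.5]
opening: 0.0327
finger_force: 59.6
```

>>> play_rows(
  commands=[0,0,0.1,0,0,0,0,0,0,0,0,0,0,0,0,0,0,0],
)

```text
time_s: 17.77
eef_pos: [0.4669, 0.0388, 0.0083]
ee_rot: [[0.196, 0.981, 0.001], [0.981, -0.196, 0.0], [0.0, 0.001, -1.0]]
force: [-2.3, -0.2, 5.8]
opening: 0.0326
finger_force: 59.9
```

>>> play_rows(
  commands=[0,0,0,0,0,0,0,0,0,0,0,0,0,0,0,0,0,0,0,0,0,0,0,0,0,0,0,0,0,0,0,0,-1,0,0,0,0,0,-2,0,0,0,0,0,-3,0,0,0,0,0,-3,0,0,0],
  fingers=6,
)

```text
time_s: 18.9
eef_pos: [0.4667, 0.0388, 0.0993]
ee_rot: [[0.196, 0.981, 0.0], [0.981, -0.196, 0.0], [0.0, 0.0, -1.0]]
force: [0.3, 0.2, -0.2]
opening: 0.0602
finger_force: 0.0
```

>>> play_rows(
  commands=[0.2,1.2,0,0,0,0,0.4,2.4,0,0,0,0,0.5,3.2,0,0,0,0,0.6,3.4,0,0,0,0,0.5,3.2,0,0,0,0,0.4,2.2,0,0,0,0,0.3,1.4,0,0,0,0,0,0,0,0,0,0,0,0,0,0,0,0],
  fingers=8.5,
)

```text
time_s: 20.02
eef_pos: [0.6383, 0.0338, 0.097]
ee_rot: [[0.196, 0.981, -0.002], [0.981, -0.196, -0.0], [-0.0, -0.002, -1.0]]
force: [-0.3, -0.1, -1.2]
opening: 0.0849
finger_force: 0.0
```

```bash
python3 go.py .639 .0343 .0185; python3 - <<'E'
from m import *
np.set_printoptions(precision=4,suppress=True)
s=snap('side')
for t in tops(s,.066,.09,(.40,.72,-.08,.2)): print(t[0],t[2],t[4])
E
```

```text
t 20.025 p [63.83  3.38  9.7 ] q [ 0.05  0.58  0.23  1.23 -0.    1.82] open 8.48740711964011 F [-0.34 -0.07 -1.23] 0.0
shift cm [0.07 0.07 7.85] turn [-0.1   0.03  0.15]
168 [ 0.6193 -0.0195  0.0784] [ 57  92 160]
194 [0.6347 0.0402 0.0787] [187  47  37]
150 [ 0.4527 -0.0139  0.0711] [43 41 41]
161 [0.466  0.0419 0.0711] [ 57 149  74]
```

Green is upright in its compartment (top z 0.071). Now red.

>>> play_rows(
  commands=[0,0,1.5,0,0,0,0,0,2,0,0,0,0,0,2,0,0,0,0,0,1.3,0,0,0,0,0,1,0,0,0,0,0,0,0,0,0,0,0,0,0,0,0],
)

```text
time_s: 20.95
eef_pos: [0.6397, 0.0339, 0.0205]
ee_rot: [[0.196, 0.981, 0.001], [0.981, -0.196, 0.0], [0.0, 0.001, -1.0]]
force: [0.5, -0.5, -0.9]
opening: 0.0847
finger_force: 0.0
```

>>> play_rows(
  commands=[0,0,0,0,0,0,0,0,0,0,0,0,0,0,0,0,0,0,0,0,0,0,0,0,0,0,0,0,0,0,0,0,0,0,0,0,0,0,0,0,0,0,0,0,0,0,0,0],
  fingers=2.5,
)

```text
time_s: 21.95
eef_pos: [0.6395, 0.0339, 0.0203]
ee_rot: [[0.196, 0.981, 0.001], [0.981, -0.196, 0.0], [0.0, 0.001, -1.0]]
force: [-0.5, 0.7, 5.2]
opening: 0.033
finger_force: 59.7
```

```bash
python3 go.py .480 .095 .008
```

```text
t 21.95 p [63.95  3.39  2.03] q [0.05 0.64 0.13 1.06 0.   1.82] open 3.295507371915242 F [-0.48  0.69  5.2 ] 59.69582408666611
shift cm [  2.86 -16.84   1.22] turn [ 0.06 -0.01  0.16]
```

>>> play_rows(
  commands=[0,0,-1,0,0,0,0,0,-2,0,0,0,0,0,-2.5,0,0,0,0,0,-2.5,0,0,0,0.2,-1.1,0,0,0,0,0.4,-2.3,0,0,0,0,0.5,-3.2,0,0,0,0,0.6,-3.4,0,0,0,0,0.6,-3.2,0,0,0,0,0.4,-2.4,0,0,0,0,0.2,-1.2,0,0,0,0,0,0,2,0,0,0,0,0,2.5,0,0,0,0,0,2,0,0,0,0,0,1,0,0,0,0,0,0.7,0,0,0,0,0,0.4,0,0,0,0,0,0.2,0,0,0,0,0,0,0,0,0,0,0,0,0,0,0],
)

```text
time_s: 24.45
eef_pos: [0.4804, 0.0953, 0.0122]
ee_rot: [[0.196, 0.981, 0.001], [0.981, -0.196, 0.0], [0.0, 0.001, -1.0]]
force: [-0.1, -0.8, -0.9]
opening: 0.0327
finger_force: 59.6
```

>>> play_rows(
  commands=[0,0,0.1,0,0,0,0,0,0,0,0,0,0,0,0,0,0,0],
)

```text
time_s: 24.82
eef_pos: [0.4801, 0.0952, 0.0108]
ee_rot: [[0.196, 0.981, 0.0], [0.981, -0.196, 0.0], [0.0, 0.0, -1.0]]
force: [0.1, 0.4, -0.4]
opening: 0.0327
finger_force: 59.6
```

>>> play_rows(
  commands=[0,0,0.15,0,0,0,0,0,0,0,0,0,0,0,0,0,0,0],
)

```text
time_s: 25.2
eef_pos: [0.4802, 0.0952, 0.0093]
ee_rot: [[0.196, 0.981, 0.0], [0.981, -0.196, 0.0], [0.0, 0.0, -1.0]]
force: [0.6, 0.1, -0.3]
opening: 0.0325
finger_force: 59.7
```

>>> play_rows(
  commands=[0,0,0.07,0,0,0,0,0,0,0,0,0,0,0,0,0,0,0],
)

```text
time_s: 25.58
eef_pos: [0.4802, 0.0953, 0.0093]
ee_rot: [[0.196, 0.981, 0.001], [0.981, -0.196, 0.0], [0.0, 0.0, -1.0]]
force: [-1.8, -0.9, 5.1]
opening: 0.0323
finger_force: 60.1
```

>>> play_rows(
  commands=[0,0,0,0,0,0,0,0,0,0,0,0,0,0,0,0,0,0,0,0,0,0,0,0,0,0,0,0,0,0,0,0,-1,0,0,0,0,0,-2,0,0,0,0,0,-3,0,0,0,0,0,-3,0,0,0],
  fingers=6,
)

```text
time_s: 26.7
eef_pos: [0.48, 0.0952, 0.1001]
ee_rot: [[0.196, 0.981, 0.0], [0.981, -0.196, 0.0], [0.0, 0.0, -1.0]]
force: [0.7, -0.0, -0.4]
opening: 0.0596
finger_force: 0.0
```

>>> play_rows(
  commands=[-0.7,1.2,0,0,0,0,-1.3,2.3,0,0,0,0,-1.7,3.1,0,0,0,0,-1.8,3.2,0,0,0,0,-1.7,3.1,0,0,0,0,-1.2,2.2,0,0,0,0,-0.7,1.4,0,0,0,0,0,0,0,0,0,0,0,0,0,0,0,0],
  fingers=8.5,
)

```text
time_s: 27.82
eef_pos: [0.6231, -0.0263, 0.0978]
ee_rot: [[0.196, 0.981, -0.002], [0.981, -0.196, 0.0], [-0.0, -0.002, -1.0]]
force: [0.1, -0.0, 0.4]
opening: 0.0852
finger_force: 0.0
```

```bash
python3 go.py .6237 -.0264 .019; python3 - <<'E'
from m import *
np.set_printoptions(precision=4,suppress=True)
s=snap('side')
for t in tops(s,.06,.09,(.40,.72,-.08,.2)): print(t[0],t[2],t[4])
E
```

```text
t 27.825 p [62.31 -2.63  9.78] q [-0.04  0.55  0.18  1.21  0.    1.73] open 8.519815865964736 F [ 0.05 -0.02  0.44] 0.0
shift cm [-0.    0.07  7.88] turn [-0.1   0.01  0.15]
212 [ 0.6197 -0.0192  0.0761] [ 69  91 144]
188 [ 0.4521 -0.0121  0.0694] [44 42 41]
195 [0.4651 0.0433 0.0698] [ 56 145  72]
222 [0.4785 0.1009 0.0697] [195  45  37]
```

>>> play_rows(
  commands=[0,0,1.5,0,0,0,0,0,2,0,0,0,0,0,2,0,0,0,0,0,1.3,0,0,0,0,0,1,0,0,0,0,0,0,0,0,0,0,0,0,0,0,0],
)

```text
time_s: 28.75
eef_pos: [0.6246, -0.0264, 0.0212]
ee_rot: [[0.196, 0.981, 0.001], [0.981, -0.196, -0.0], [0.0, 0.001, -1.0]]
force: [1.4, -0.2, 0.3]
opening: 0.0852
finger_force: 0.0
```

>>> play_rows(
  commands=[0,0,0,0,0,0,0,0,0,0,0,0,0,0,0,0,0,0,0,0,0,0,0,0,0,0,0,0,0,0,0,0,0,0,0,0,0,0,0,0,0,0,0,0,0,0,0,0],
  fingers=2.5,
)

```text
time_s: 29.75
eef_pos: [0.6244, -0.0264, 0.0211]
ee_rot: [[0.196, 0.981, 0.001], [0.981, -0.196, -0.0], [0.0, 0.001, -1.0]]
force: [-0.3, -0.1, 5.5]
opening: 0.033
finger_force: 59.6
```

```bash
python3 go.py .493 .1515 .0095
```

```text
t 29.75 p [62.44 -2.64  2.11] q [-0.04  0.61  0.08  1.04  0.    1.73] open 3.2990876315713256 F [-0.27 -0.11  5.51] 59.59946036338806
shift cm [ 14.86 -16.38   1.15] turn [ 0.06 -0.01  0.15]
```

>>> play_rows(
  commands=[0,0,-1,0,0,0,0,0,-2,0,0,0,0,0,-2.5,0,0,0,0,0,-2.5,0,0,0,1,-1.1,0,0,0,0,2.1,-2.3,0,0,0,0,2.8,-3.1,0,0,0,0,2.9,-3.2,0,0,0,0,2.8,-3.1,0,0,0,0,2.1,-2.4,0,0,0,0,1.2,-1.2,0,0,0,0,0,0,2,0,0,0,0,0,2.5,0,0,0,0,0,2,0,0,0,0,0,1,0,0,0,0,0,0.7,0,0,0,0,0,0.4,0,0,0,0,0,0.3,0,0,0,0,0,0,0,0,0,0,0,0,0,0,0],
)

```text
time_s: 32.25
eef_pos: [0.4927, 0.152, 0.012]
ee_rot: [[0.196, 0.981, 0.001], [0.981, -0.196, 0.0], [0.0, 0.001, -1.0]]
force: [-0.1, -0.4, -1.0]
opening: 0.0328
finger_force: 59.6
```

>>> play_rows(
  commands=[0,0,0.15,0,0,0,0,0,0,0,0,0,0,0,0,0,0,0],
)

```text
time_s: 32.62
eef_pos: [0.4924, 0.1519, 0.0101]
ee_rot: [[0.196, 0.981, 0.0], [0.981, -0.196, 0.0], [0.0, 0.0, -1.0]]
force: [0.3, -0.1, 0.5]
opening: 0.0327
finger_force: 59.6
```

>>> play_rows(
  commands=[0,0,0.08,0,0,0,0,0,0,0,0,0,0,0,0,0,0,0],
)

```text
time_s: 33.0
eef_pos: [0.4925, 0.152, 0.0101]
ee_rot: [[0.196, 0.981, 0.001], [0.981, -0.196, 0.0], [0.0, 0.0, -1.0]]
force: [-1.1, -0.3, 5.9]
opening: 0.033
finger_force: 60.1
```

Contact. Release, rise and move clear.

>>> play_rows(
  commands=[0,0,0,0,0,0,0,0,0,0,0,0,0,0,0,0,0,0,0,0,0,0,0,0,0,0,0,0,0,0,0,0,-1,0,0,0,0,0,-2,0,0,0,0,0,-3,0,0,0,0,0,-3,0,0,0,0,0,-4,0,0,0,0,0,-4,0,0,0,0,0,0,0,0,0,0,0,0,0,0,0],
  fingers=6,
)

```text
time_s: 34.62
eef_pos: [0.4922, 0.1518, 0.1794]
ee_rot: [[0.196, 0.981, 0.0], [0.981, -0.196, 0.0], [0.0, 0.0, -1.0]]
force: [-1.5, 0.1, -0.8]
opening: 0.0601
finger_force: 0.0
```

```bash
python3 - <<'E'
from m import *
np.set_printoptions(precision=4,suppress=True)
s=snap('side'); save(s,'end.png'); print(r.state()['eef_pos'])
for t in tops(s,.06,.09,(.40,.72,-.08,.2)): print(t[0],t[2],t[4])
E
```

```text
[0.4917 0.1517 0.1786]
189 [ 0.4522 -0.0121  0.0695] [39 37 36]
199 [0.465  0.0436 0.0698] [ 54 140  70]
223 [0.4784 0.1009 0.0697] [189  43  36]
245 [0.4906 0.1565 0.0698] [ 48  92 165]
```

View pics/end.png

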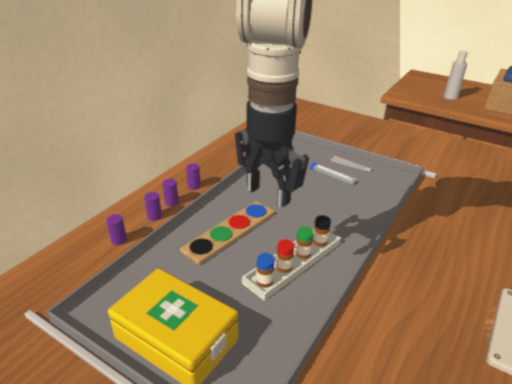

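The rack now holds blue (265,265), red (286,252), green (305,240) and black (322,228), left to right, all upright. The coasters read black, green, red, blue, and the bystanders haven't moved.

```bash
python3 -c "
from cell import r
print(r.hand_in())"
```

```text
the job is handed in; nothing more can be done
None
```

All four jars stand upright and released in the rack in reverse order (left to right: blue, red, green, black), nothing else was moved, and the job was handed in at about 35 s.

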